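# Sort the jar and the shakers into the trays of their own kind

## Robot

A 6-joint arm with a two-finger parallel gripper is mounted at the origin on a cart in front of the work surface, level with it; the furniture and walls round the work are solid. World frame = base frame: x ahead of the robot, y to its left, z up, the work surface at z = 0. Lengths are in m, angles in rad, forces in N, time in s.
With the tool pointing down it reaches from about 0.35 to 0.775 m from the base axis. Payload 5.5 kg.
Tool frame: the origin (TCP) lies at the very end of the fingers, on their centre line; the grasp point (between the pads) lies env.pinch_z behind it (env.pinch_z is the distance from the TCP to the grasp point, in m); z points along the fingers, y is the line along which they close (so a half turn about z gives the same grasp; the last joint's range is limited). The gripper opens to 85 mm and grips with 20 to 120 N. Pads are 22 mm wide; open, the fingers measure 114 mm over their backs; the gripper's body (76 mm by 85 mm) begins 54 mm behind the grasp point. The pads swing forward as they close: fully open they stand 13 mm farther back than shut.
Start: joints at [0.998, 0.313, 0.046, 1.304, 0, 1.431], TCP at [0.241, 0.522, 0.206] pointing down, gripper open.
Joint ranges: [-2.76, 2.76], [-0.86, 1.69], [-1.03, 1.26], [-2.2, 2.34], [-1.47, 1.5], [-3.14, 3.14]. Speed limits (rad/s): [2.57, 2.57, 3.14, 3.14, 3.14, 3.14].

## Interface

Orientations are given as a unit quaternion [w, x, y, z].
In Python, from workcell import env, eyes gives the robot as it stands.
- The arm moves only by the shell command python3 -m jog 'ROWS' [FORCE]. ROWS is JSON, one flat list of numbers, 7 for each row, row after row: the shift along the world's x, y, z as a fraction of full scale, then the turn, a rotation vector about the world's x, y, z as a fraction of full scale, then the opening, from -1 (shut) to 1 (fully open), so that 0 is half open. A call has 1 to 12 rows; each row is the pose to reach, as a shift and turn from the pose commanded when the call began, turning the shorter way round; what a row does not reach only later rows make up. Full scale, the value 1, is 20 cm for a shift and pi rad for a turn. A row lasts 1/12 s, in which the tool goes at most 41.7 mm and 7.16 degrees, less where a joint would pass 70% of its speed; a pose out of reach is approached as far as the arm can. A call with a number of a shift or a turn outside -1 to 1 is refused whole. A call with a gripper value outside its range is refused whole. The fingers move at their own pace and stop on an object; FORCE is the grip in N (left out, the last holds). Time passes only in rows, so rows that repeat a pose let the fingers close. It gives the time, the measured TCP pose, the force, the opening and the grip force at its end, in the units of the state.
- env.get_state(): the state, without advancing time (a new reading comes with each control period).
- eyes.read_camera(name): name is "scene" or "top"; returns (picture, depth): 400x640x3 uint8, red, green, blue; 400x640 float32, m along the optical axis (not along the pixel's ray), 0 where there is no reading.
- eyes.calibration(name): a dict with "fx", "fy", "cx", "cy" (pixels), "k1" (the pictures are not rectified: a ray, as slopes to the right and down, at radius r is drawn at 1 + k1 r^2 times it, then the intrinsics apply), "R" (3x3) and "t" (3): a world point X has camera coordinates R X + t. Camera axes: x right, y down, z forward; pixel columns grow to the right and rows downward; lengths in m; the calibration is good to about 2 mm. A picture is of the moment at which its call begins. calibration takes no time and is no camera call.
- env.hand_in(): hands the job in; it is judged then, once.
The state is a dict: "clock": time; "joint_pos": joint angles; "qvel": joint speeds; "tau": joint torques, N m; "tcp_pos": TCP position; "orientation": TCP orientation; "wrist_force": force on the tool from outside, world axes, zero at the start; "ft_torque": the same for the moment, N m; "finger_gap": finger opening in m; "grip_force": force on a finger pad.
Only numpy, scipy, OpenCV 4.12 (cv2) and the standard library are available. Lean on these libraries where they do the work, as an engineer would, in place of code of your own. Each camera call takes 0.05 s, during which the arm holds its last target. There are 200 camera calls.

## Task

Sort the three things standing in the middle of the worktop: slide the glass clip-top jar and the two white egg-shaped shakers across the worktop into the open-sided wooden trays, each into the tray where one of its own kind already stands, so that each is wholly inside. Push them along the worktop, upright all the while and without lifting them, keep the jar and the shaker that already stand in the trays upright in theirs, and leave the other things on the worktop alone.

Things in the scene. Friction and masses are not known exactly. Their poses are not given: they have to be found in the camera images.
- jar_mid (a point): The jar to sort: clear glass clip-top storage jar with an orange sealing ring under its lid and a wire clip at one side, 114 mm tall, body about 90 mm in diameter (97 mm over the clip), too wide for most grippers. The point is on its upright axis, half-way up (57 mm above the worktop). About 0.5 kg.
- egg_a_mid (a point): First shaker to sort: plain white egg-shaped shaker standing upright, 60 mm tall, 48 mm in diameter at its widest, narrower at its foot. The point is on its upright axis, half-way up (30 mm above the worktop). About 0.1 kg; push it low or it may topple.
- egg_b_mid (a point): Second shaker to sort, like the first: plain white egg-shaped shaker standing upright, 60 mm tall, 48 mm in diameter at its widest, narrower at its foot. The point is on its upright axis, half-way up (30 mm above the worktop). About 0.1 kg; push it low or it may topple.
- jar_kept_mid (a point): The jar that already stands at the back of one tray and marks it as the jar tray (the same jar with other contents; it is loose and may be nudged inside its tray): clear glass clip-top storage jar with an orange sealing ring under its lid and a wire clip at one side, 114 mm tall, body about 90 mm in diameter (97 mm over the clip), too wide for most grippers. The point is on its upright axis, half-way up (57 mm above the worktop). About 0.5 kg.
- egg_kept_mid (a point): The shaker that already stands at the back of the other tray and marks it as the shaker tray (loose, may be nudged inside its tray): plain white egg-shaped shaker standing upright, 60 mm tall, 48 mm in diameter at its widest, narrower at its foot. The point is on its upright axis, half-way up (30 mm above the worktop). About 0.1 kg; push it low or it may topple.
- tray_left: Left tray: fixed dark-wood rail on three sides, no floor, open towards the middle of the worktop. Walls 45 mm high (posts 51), 12 mm thick; inside 300 mm wide, 210 mm deep. Origin: middle of the open mouth, between the ends of the side walls, at worktop height; +x points into the tray (back wall at 210 mm), y along the mouth (walls at -150 and 150 mm). What stands in it shows its kind.
- tray_right: Right tray: fixed dark-wood rail on three sides, no floor, open towards the middle of the worktop. Walls 45 mm high (posts 51), 12 mm thick; inside 300 mm wide, 210 mm deep. Origin: middle of the open mouth, between the ends of the side walls, at worktop height; +x points into the tray (back wall at 210 mm), y along the mouth (walls at -150 and 150 mm). What stands in it shows its kind.
- lemon_mid (a point): Bystander: a lemon lying near the front edge, 71x53x51 mm; point at its centre.
- timer_mid (a point): Bystander: round kitchen timer, pale green over white, 60 mm in diameter, 42 mm tall, near the front edge; point at its centre.
- mug_mid (a point): Bystander: white mug, 98 mm tall, 80 mm in diameter with a handle (112 mm over it), near the front edge at the right; point half-way up, between the body and the handle.
- mill_mid (a point): Bystander: wooden pepper mill, 58 mm in diameter, 170 mm tall, behind the things to sort; point half-way up.
- spice_mid (a point): Bystander: spice jar with a black cap, 41 mm in diameter, 105 mm tall, behind the things to sort; point half-way up.
- spoon_mid (a point): Bystander: teaspoon lying flat, 132x28x11 mm, near the front edge at the left; point at its centre.
Not all that is in view belongs to the job. Leave any black, blue or pink look-alike of the part that bears egg_b_mid alone.

How it is judged:
By the outcome, as a careful person would: the job done as asked, in the order asked, and still so for the second after the job is handed in, with the robot touching nothing.
It also fails if it takes over 64 s, if anything falls off the work surface, if the arm or the gripper's body presses on something with over 40 N, if the wrist force passes 120 N, or if a joint passes its speed limit or range.

## Working session

There is one attempt and no reset: what is moved stays moved. The work goes in short steps, Python scripts to look and compute and a shell command to move; the robot and the scene stay as the last step left them, time stands still between calls to the robot, and variables do not carry over. Pictures are saved under pics/ and viewed, at most 11 in all, crops included, and the job is handed in when it is done.

```bash
ls; mkdir -p pics; python3 - <<'E'
from workcell import env, eyes
import cv2, numpy as np
for n in("scene","top"):
    p,d=eyes.read_camera(n); cv2.imwrite(f"pics/{n}0.png",p[:,:,::-1]); np.savez(f"pics/{n}0.npz",p=p,d=d)
    print(n,eyes.calibration(n))
print(env.get_state()); print(env.pinch_z)
E
```

```text
pics
scene {'fx': 443.1404903853219, 'fy': 443.1404903853219, 'cx': 315.8995518884692, 'cy': 200.17661696325717, 'k1': 0.01408627035477371, 'R': array([[ 7.88792166e-01, -6.14659860e-01, -4.19228079e-04],
       [-3.20648322e-01, -4.10905477e-01, -8.53429167e-01],
       [ 5.24396389e-01,  6.73312666e-01, -5.21208674e-01]]), 't': array([-0.46482838,  0.23423211,  1.27813647])}
top {'fx': 409.4748694958197, 'fy': 409.4748694958197, 'cx': 321.02040013233886, 'cy': 192.31106975269756, 'k1': -0.07495535477287106, 'R': array([[ 0.06713394, -0.99773185, -0.00491778],
       [-0.97777008, -0.06480788, -0.19941314],
       [ 0.19864213,  0.01819585, -0.97990317]]), 't': array([-0.0828365 ,  0.57356485,  1.24094182])}
{'clock': 0.1, 'joint_pos': array([9.98382110e-01, 3.13949997e-01, 4.50839426e-02, 1.30359976e+00,
       1.41976564e-05, 1.43123253e+00]), 'qvel': array([-3.96048669e-04, -2.00467093e-03,  3.99485101e-03, -2.24388744e-04,
       -1.62601861e-04,  6.74785134e-05]), 'tau': array([ 2.20887399e-03, -4.81728601e+01,  2.99242240e+01,  1.27335699e-02,
       -1.87664141e-04, -3.66071708e-05]), 'tcp_pos': array([0.24090167, 0.5215522 , 0.20548049]), 'orientation': array([-2.97576769e-04,  2.14739537e-01,  9.76670996e-01, -7.79933648e-04]), 'wrist_force': array([-0.53989454, -0.28407745, -0.03681714]), 'ft_torque': array([ 0.01793021,  0.00618452, -0.02614696]), 'grip_force': 0.0, 'finger_gap': 0.08549400100448301}
0.0187
```

View pics/scene0.png

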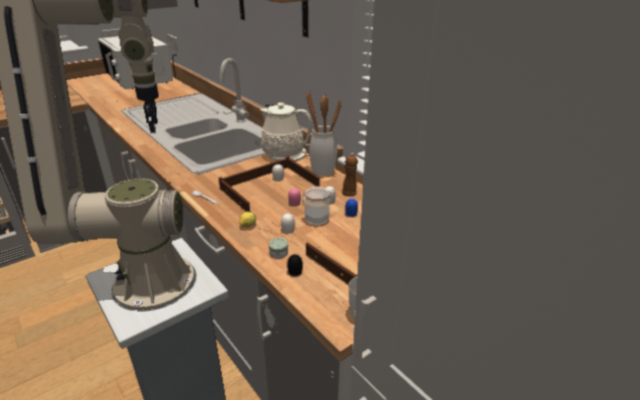

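View pics/top0.png

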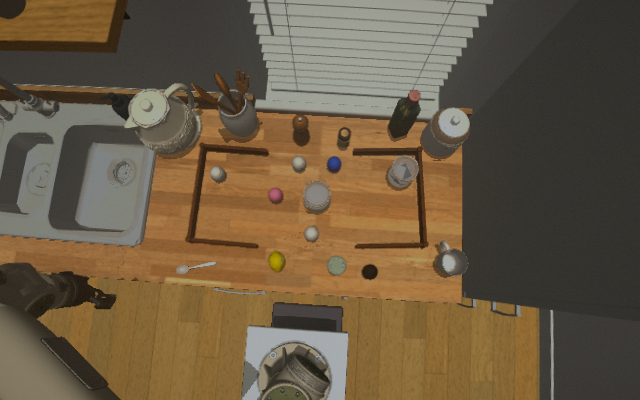

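Top view: the left tray (mouth x≈262 px) holds a white egg at (218,174), so it is the shaker tray. The right tray holds a jar at (402,172). To sort: jar (317,197), eggs (299,163) and (311,233). Look-alikes: pink (275,195), blue (334,163), black (370,271).

```bash
cat > h.py <<'E'
from workcell import env, eyes
import cv2, numpy as np
def ray(n,u,v):
    c=eyes.calibration(n); a=np.array([(u-c['cx'])/c['fx'],(v-c['cy'])/c['fy']]); s=a.copy()
    for _ in range(10): s=a/(1+c['k1']*(s@s))
    R=np.array(c['R']);t=np.array(c['t'])
    return -R.T@t, R.T@np.array([s[0],s[1],1])
def atz(n,u,v,z):
    o,d=ray(n,u,v); return o+d*(z-o[2])/d[2]
def atd(n,u,v,dep):
    o,d=ray(n,u,v); return o+d*dep
def cloud(n,d,u0,u1,v0,v1):
    return np.array([[*atd(n,u,v,d[v,u]),u,v] for v in range(v0,v1) for u in range(u0,u1) if d[v,u]>0])
E
python3 - <<'E'
from h import *
f=np.load('pics/top0.npz');d=f['d'];p=f['p']
for nm,u,v,z in [('jar',317,197,.1),('eggA_back',299,163,.03),('eggB_front',311,233,.03),('pink',275,195,.03),('blue',334,163,.03),('black',370,271,.03),('eggk',218,174,.03),('jark',402,172,.1),('timer',337,265,.02),('lemon',277,261,.02),('mill',300,125,.1),('spice',344,135,.1)]:
    r=22 if 'jar' in nm else 12
    c=cloud('top',d,u-r,u+r,v-r,v+r); m=c[c[:,2]>.012]
    print(nm,'ray',atz('top',u,v,z)[:2].round(3),'cloud min',m[:,:3].min(0).round(3),'max',m[:,:3].max(0).round(3),'top5 mean',m[m[:,2]>m[:,2].max()-.008,:3].mean(0).round(3))
for nm,u,v in [('LTback',203,148),('LTfront',192,243),('LTbe',267,152),('LTfe',257,246),('RTbe',354,152),('RTfe',356,246),('RTb',418,151),('RTf',424,246)]:
    print(nm,atz('top',u,v,.045).round(3))
print('edge front',atz('top',300,293,0),atz('top',440,300,0), atz('top',160,280,0))
big=cv2.resize(p[110:310,170:480],None,fx=2.5,fy=2.5,interpolation=cv2.INTER_CUBIC); cv2.imwrite('pics/c0.png',big[:,:,::-1])
# scene check
f=np.load('pics/scene0.npz');d=f['d']
for nm,u,v in [('jar',317,206),('eggfront',288,222),('eggback',330,194),('eggk',278,172),('pink',294,196),('blue',351,207)]:
    r=6; c=cloud('scene',d,u-r,u+r,v-10,v+r); m=c[c[:,2]>.012]; print(nm,m[:,:3].min(0).round(3),m[:,:3].max(0).round(3))
E
```

```text
jar ray [ 0.554 -0.034] cloud min [ 0.519 -0.078  0.012] max [0.606 0.012 0.121] top5 mean [ 0.565 -0.03   0.115]
eggA_back ray [0.677 0.035] cloud min [0.652 0.012 0.013] max [0.696 0.058 0.065] top5 mean [0.674 0.035 0.059]Traceback (most recent call last):
  File "<stdin>", line 5, in <module>
  File "h.py", line 13, in cloud
    return np.array([[*atd(n,u,v,d[v,u]),u,v] for v in range(v0,v1) for u in range(u0,u1) if d[v,u]>0])
                       ~~~^^^^^^^^^^^^^^
  File "h.py", line 11, in atd
    o,d=ray(n,u,v); return o+d*dep
        ~~~^^^^^^^
  File "h.py", line 4, in ray
    c=eyes.calibration(n); a=np.array([(u-c['cx'])/c['fx'],(v-c['cy'])/c['fy']]); s=a.copy()
ValueError: time passes only in moves, steps and waits
```

```bash
python3 - <<'E'
s=open('h.py').read()
s=s.replace("def ray","CAL={n:eyes.calibration(n) for n in('scene','top')}\ndef ray",1).replace("c=eyes.calibration(n);","c=CAL[n];")
open('h.py','w').write(s)
E
python3 - <<'E'
from h import *
f=np.load('pics/top0.npz');d=f['d'];p=f['p']
for nm,u,v,z in [('jar',317,197,.1),('eggA_back',299,163,.03),('eggB_front',311,233,.03),('pink',275,195,.03),('blue',334,163,.03),('black',370,271,.03),('eggk',218,174,.03),('jark',402,172,.1),('timer',337,265,.02),('lemon',277,261,.02),('mill',300,125,.1),('spice',344,135,.1)]:
    r=22 if 'jar' in nm else 12
    c=cloud('top',d,u-r,u+r,v-r,v+r); m=c[c[:,2]>.012]
    print(nm,'ray',atz('top',u,v,z)[:2].round(3),'cloud min',m[:,:3].min(0).round(3),'max',m[:,:3].max(0).round(3),'top5 mean',m[m[:,2]>m[:,2].max()-.008,:3].mean(0).round(3))
for nm,u,v in [('LTback',203,148),('LTfront',192,243),('LTbe',267,152),('LTfe',257,246),('RTbe',354,152),('RTfe',356,246),('RTb',418,151),('RTf',424,246)]:
    print(nm,atz('top',u,v,.045).round(3))
print('edge front',atz('top',300,293,0),atz('top',440,300,0), atz('top',160,280,0))
big=cv2.resize(p[110:310,170:480],None,fx=2.5,fy=2.5,interpolation=cv2.INTER_CUBIC); cv2.imwrite('pics/c0.png',big[:,:,::-1])
f=np.load('pics/scene0.npz');d=f['d']
for nm,u,v in [('jar',317,206),('eggfront',288,222),('eggback',330,194),('eggk',278,172),('pink',294,196),('blue',351,207)]:
    r=6; c=cloud('scene',d,u-r,u+r,v-10,v+r); m=c[c[:,2]>.012]; print(nm,m[:,:3].min(0).round(3),m[:,:3].max(0).round(3))
E
```

```text
jar ray [ 0.554 -0.034] cloud min [ 0.519 -0.078  0.012] max [0.606 0.012 0.121] top5 mean [ 0.565 -0.03   0.115]
eggA_back ray [0.677 0.035] cloud min [0.652 0.012 0.013] max [0.696 0.058 0.065] top5 mean [0.674 0.035 0.059]
eggB_front ray [ 0.45  -0.021] cloud min [ 0.425 -0.047  0.019] max [ 0.472 -0.002  0.065] top5 mean [ 0.448 -0.023  0.06 ]
pink ray [0.565 0.104] cloud min [0.541 0.079 0.018] max [0.586 0.122 0.064] top5 mean [0.564 0.103 0.059]
blue ray [ 0.684 -0.08 ] cloud min [ 0.658 -0.104  0.013] max [ 0.703 -0.057  0.065] top5 mean [ 0.681 -0.081  0.06 ]
black ray [ 0.343 -0.214] cloud min [ 0.321 -0.234  0.019] max [ 0.361 -0.188  0.066] top5 mean [ 0.34  -0.212  0.06 ]
eggk ray [0.622 0.298] cloud min [0.6   0.276 0.013] max [0.645 0.321 0.064] top5 mean [0.623 0.301 0.059]
jark ray [ 0.65  -0.292] cloud min [ 0.599 -0.373  0.012] max [ 0.743 -0.227  0.118] top5 mean [ 0.661 -0.298  0.113]
timer ray [ 0.355 -0.11 ] cloud min [ 0.323 -0.135  0.019] max [ 0.382 -0.081  0.047] top5 mean [ 0.352 -0.106  0.042]
lemon ray [0.355 0.081] cloud min [0.32  0.054 0.02 ] max [0.3
[... 202 characters left out ...]
4  0.018] max [ 0.786 -0.084  0.111] top5 mean [ 0.764 -0.103  0.106]
LTback [0.704 0.355 0.045]
LTfront [0.391 0.351 0.045]
LTbe [0.703 0.141 0.045]
LTfe [0.396 0.144 0.045]
RTbe [ 0.722 -0.143  0.045]
RTfe [ 0.417 -0.165  0.045]
RTb [ 0.739 -0.353  0.045]
RTf [ 0.43  -0.378  0.045]
edge front [0.25988872 0.00128729 0.        ] [ 0.26608763 -0.44402338  0.        ] [0.26666374 0.45624342 0.        ]
jar [ 0.526 -0.079  0.057] [ 0.563 -0.048  0.116]
eggfront [ 0.426 -0.049  0.018] [ 0.467 -0.009  0.062]
eggback [ 0.565 -0.075  0.015] [0.699 0.05  0.114]
eggk [0.597 0.272 0.014] [0.694 0.366 0.059]
pink [0.539 0.077 0.017] [0.584 0.118 0.06 ]
blue [ 0.656 -0.106  0.014] [ 0.697 -0.061  0.061]
```

View pics/c0.png

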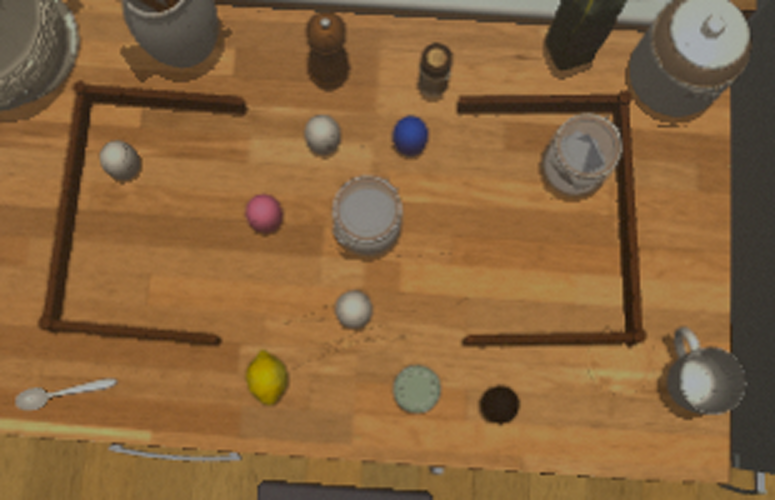

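```bash
R='1,-1,0.2,0,0,-0.362,0.2'; python3 -m jog '[1,-1,0.2,0,0,-0.362,0.2, 1,-1,0.2,0,0,-0.362,0.2, 1,-1,0.2,0,0,-0.362,0.2, 1,-1,0.2,0,0,-0.362,0.2, 1,-1,0.2,0,0,-0.362,0.2, 1,-1,0.2,0,0,-0.362,0.2, 1,-1,0.2,0,0,-0.362,0.2, 1,-1,0.2,0,0,-0.362,0.2, 1,-1,0.2,0,0,-0.362,0.2, 1,-1,0.2,0,0,-0.362,0.2, 1,-1,0.2,0,0,-0.362,0.2]' 20
python3 -m jog '[0.6,-1,0,-0.167,0,0,0.2, 0.6,-1,0,-0.167,0,0,0.2, 0.6,-1,0,-0.167,0,0,0.2, 0.6,-1,0,-0.167,0,0,0.2, 0.6,-1,0,-0.167,0,0,0.2, 0.6,-1,0,-0.167,0,0,0.2, 0.6,-1,0,-0.167,0,0,0.2, 0.6,-1,0,-0.167,0,0,0.2]'; python3 -c "
from workcell import env; print(env.get_state())"
```

```text
clock: 1.02
tcp_pos: [0.4411, 0.3217, 0.2459]
orientation: [-0.0, 0.706, 0.708, -0.0]
wrist_force: [1.1, 0.8, 0.5]
finger_gap: 0.0513
grip_force: 0.0
clock: 1.68
tcp_pos: [0.5612, 0.1216, 0.2456]
orientation: [0.183, 0.682, 0.684, -0.184]
wrist_force: [-0.5, 0.8, 0.5]
finger_gap: 0.0513
grip_force: 0.0
{'clock': 1.6833, 'joint_pos': array([ 0.34140895,  0.47936404,  0.27588927,  1.5603403 , -0.49097878,
        1.95844621]), 'qvel': array([ 0.03110519, -0.01656609, -0.00194781,  0.01248396,  0.00864035,
        0.0148631 ]), 'tau': array([ -1.37458071, -54.61603403,  28.24127197,   1.56838093,
        -1.6946429 ,  -0.07777979]), 'tcp_pos': array([0.56116682, 0.12157567, 0.24561115]), 'orientation': array([ 0.18260282,  0.68214362,  0.68368681, -0.18414301]), 'wrist_force': array([-0.51159819,  0.78950393,  0.46821132]), 'ft_torque': array([ 0.43866248,  0.02955968, -0.02522623]), 'grip_force': 0.0, 'finger_gap': 0.05130248015482927}
```

```bash
python3 -m jog '[0,-0.373,-0.6,0,0,0,0.2, 0,-0.373,-0.6,0,0,0,0.2, 0,-0.373,-0.6,0,0,0,0.2, 0,-0.373,-0.6,0,0,0,0.2, 0,-0.373,-0.7,0,0,0,0.2, 0,-0.373,-0.8,0,0,0,0.2, 0,-0.373,-0.9,0,0,0,0.2, 0,-0.373,-1,0,0,0,0.2, 0,-0.373,-1,0,0,0,0.2]'
python3 -m jog '[0,0,-0.07,0,0,0,0.2, 0,-0.05,-0.07,0,0,0,0.2, 0,-0.1,-0.07,0,0,0,0.2, 0,-0.15,-0.07,0,0,0,0.2, 0,-0.2,-0.07,0,0,0,0.2, 0,-0.25,-0.07,0,0,0,0.2, 0,-0.25,-0.07,0,0,0,0.2]'
python3 - <<'E'
from h import *
p,d=eyes.read_camera('top'); cv2.imwrite('pics/t1.png',cv2.resize(p[110:310,170:480],None,fx=2.5,fy=2.5)[:,:,::-1])
E
```

```text
clock: 2.43
tcp_pos: [0.558, 0.0485, 0.0429]
orientation: [0.181, 0.681, 0.685, -0.186]
wrist_force: [-0.7, -0.0, 0.1]
finger_gap: 0.051
grip_force: 0.0
clock: 3.02
tcp_pos: [0.5619, -0.0045, 0.0335]
orientation: [0.184, 0.684, 0.682, -0.183]
wrist_force: [0.4, 0.3, -0.6]
finger_gap: 0.0512
grip_force: 0.2
```

View pics/t1.png

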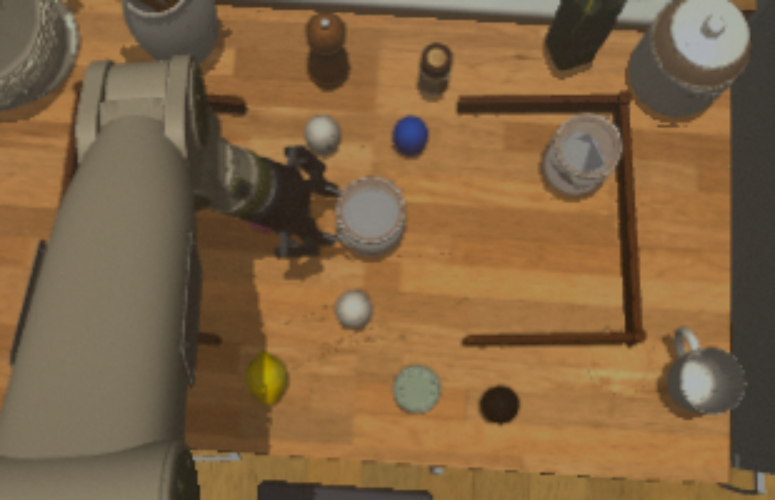

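The jar (370,217 in the crop) sits in the finger cradle. I'll push it on into the right tray.

```bash
python3 -m jog '[-0.005,-0.05,0,0,0,0,0.2, -0.01,-0.1,0,0,0,0,0.2, -0.015,-0.15,0,0,0,0,0.2, -0.02,-0.2,0,0,0,0,0.2, -0.025,-0.25,0,0,0,0,0.2, -0.03,-0.3,0,0,0,0,0.2, -0.035,-0.35,0,0,0,0,0.2, -0.04,-0.4,0,0,0,0,0.2, -0.045,-0.45,0,0,0,0,0.2, -0.05,-0.5,0,0,0,0,0.2, -0.05,-0.55,0,0,0,0,0.2, -0.05,-0.6,0,0,0,0,0.2]'
python3 -m jog '[-0.005,-0.05,0,0,0,0,0.2, -0.01,-0.1,0,0,0,0,0.2, -0.01,-0.15,0,0,0,0,0.2, -0.01,-0.2,0,0,0,0,0.2, -0.01,-0.25,0,0,0,0,0.2, -0.01,-0.3,0,0,0,0,0.2, -0.01,-0.35,0,0,0,0,0.2, -0.01,-0.38,0,0,0,0,0.2, -0.01,-0.4,0,0,0,0,0.2, -0.01,-0.41,0,0,0,0,0.2]'
python3 - <<'E'
from h import *
p,d=eyes.read_camera('top'); cv2.imwrite('pics/t2.png',cv2.resize(p[110:310,170:480],None,fx=2.5,fy=2.5)[:,:,::-1])
c=cloud('top',d,335,430,150,240); 
for lo,hi,nm in((.09,.125,'jars'),):
    m=c[(c[:,2]>lo)&(c[:,2]<hi)]; a=m[(m[:,0]<.61)&(m[:,1]<-.2)]; b=m[m[:,0]>.61]
    for q in(a,b): print(len(q),np.median(q[:,:3],0).round(3),q[:,:2].min(0).round(3),q[:,:2].max(0).round(3))
E
```

```text
clock: 4.07
tcp_pos: [0.5509, -0.1227, 0.0326]
orientation: [0.183, 0.682, 0.684, -0.183]
wrist_force: [-0.2, 6.1, 5.0]
finger_gap: 0.0513
grip_force: 3.0
clock: 4.9
tcp_pos: [0.5487, -0.2048, 0.0324]
orientation: [0.183, 0.683, 0.683, -0.183]
wrist_force: [0.2, 7.3, 5.4]
finger_gap: 0.0512
grip_force: 3.4
558 [ 0.545 -0.233  0.112] [ 0.503 -0.272] [ 0.587 -0.2  ]
584 [ 0.659 -0.298  0.112] [ 0.62 -0.34] [ 0.703 -0.258]
```

View pics/t2.png

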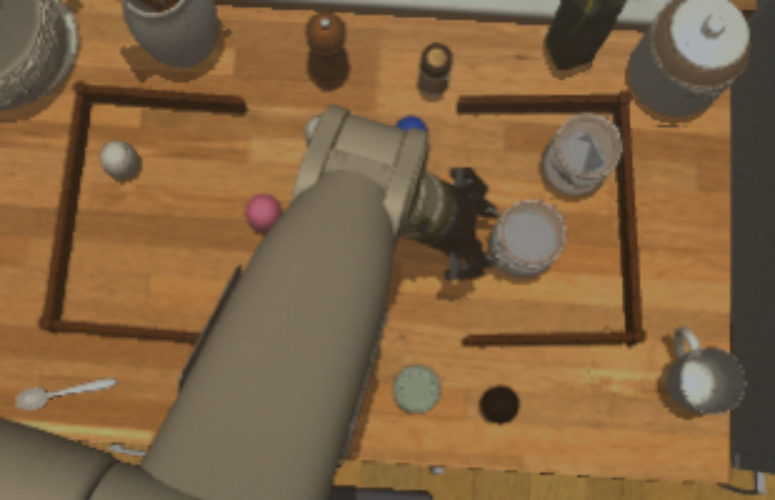

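Jar at about (0.545,-0.23), already past the mouth. I'll push 20 mm further, then back off, rise and set the tool upright.

```bash
python3 -m jog '[0,-0.03,0,0,0,0,0.2, 0,-0.06,0,0,0,0,0.2, 0,-0.09,0,0,0,0,0.2, 0,-0.1,0,0,0,0,0.2, 0,-0.1,0,0,0,0,0.2, 0,0.05,0,0,0,0,0.2, 0,0.15,0.02,0,0,0,0.2, 0,0.25,0.2,0,0,0,0.2, 0,0.35,0.4,0,0,0,0.2, 0,0.45,0.6,0,0,0,0.2, 0,0.5,0.8,0,0,0,0.2, 0,0.5,0.8,0,0,0,0.2]'
python3 -m jog '[0.3,0.6,0,0.167,0,0,0.5, 0.4,0.7,0,0.167,0,0,0.5, 0.4,0.7,0,0.167,0,0,0.5, 0.4,0.7,0,0.167,0,0,0.5, 0.4,0.7,0,0.167,0,0,0.5, 0.4,0.7,0,0.167,0,0,0.5]'
python3 - <<'E'
from h import *
s=env.get_state();print(s['joint_pos'])
p,d=eyes.read_camera('top'); np.savez('pics/t3.npz',p=p,d=d)
for nm,a in(('jar',(335,430,150,240)),('egg',(270,330,140,240))):
    c=cloud('top',d,*a); m=c[(c[:,2]>.09)&(c[:,2]<.125)] if nm=='jar' else c[(c[:,2]>.05)&(c[:,2]<.065)]
    if nm=='jar':
        for q in(m[(m[:,0]<.61)],m[m[:,0]>.61]): print(len(q),q[:,:2].min(0).round(3),q[:,:2].max(0).round(3))
    else:
        for q in(m[m[:,0]<.5],m[m[:,0]>.62]): print(len(q),q[:,:2].mean(0).round(3) if len(q) else 0)
E
```

```text
clock: 5.95
tcp_pos: [0.5524, -0.1036, 0.1997]
orientation: [0.188, 0.683, 0.683, -0.181]
wrist_force: [1.4, -0.5, -0.3]
finger_gap: 0.0512
grip_force: 0.0
clock: 6.45
tcp_pos: [0.6295, 0.0337, 0.1911]
orientation: [-0.0, 0.707, 0.707, -0.001]
wrist_force: [-1.0, -1.3, -0.7]
finger_gap: 0.0639
grip_force: 0.0
[-7.30752538e-02  4.28750022e-01  1.77552494e-01  1.32096397e+00
 -1.26906936e-03  1.49865849e+00]
605 [ 0.505 -0.293] [ 0.588 -0.21 ]
582 [ 0.62 -0.34] [ 0.704 -0.258]
116 [ 0.447 -0.023]
56 [0.673 0.016]
```

```bash
python3 -m jog '[0.215,0,0,0,0,0.589,0.9, 0.215,0,0,0,0,0.589,0.9, 0.215,0,0,0,0,0.589,0.9, 0.215,0,0,0,0,0.589,0.9, 0.215,0,0,0,0,0.589,0.9, 0.215,0,0,0,0,0.589,0.9, 0.215,0,0,0,0,0.589,0.9, 0.215,0,0,0,0,0.589,0.9, 0.215,0,0,0,0,0.589,0.9, 0.215,0,0,0,0,0.589,0.9, 0.215,0,0,0,0,0.589,0.9, 0.215,0,0,0,0,0.589,0.9]'
python3 -m jog '[0,0,-0.1,0,0,0.11,0.9, 0,0,-0.2,0,0,0.11,0.9, 0,0,-0.3,0,0,0.11,0.9, 0,0,-0.3,0,0,0.11,0.9, 0,0,-0.3,0,0,0.11,0.9]'
python3 - <<'E'
from h import *
from scipy.spatial.transform import Rotation as R
s=env.get_state();print(s['joint_pos'].round(3),s['tcp_pos'])
q=s['orientation'];r=R.from_quat([q[1],q[2],q[3],q[0]]);print(r.as_matrix()[:,1:].round(3))
E
```

```text
clock: 7.5
tcp_pos: [0.6707, 0.0349, 0.1918]
orientation: [-0.001, 0.032, 0.999, -0.001]
wrist_force: [-0.3, -0.6, 0.5]
finger_gap: 0.0813
grip_force: 0.0
clock: 7.92
tcp_pos: [0.67, 0.0352, 0.131]
orientation: [-0.002, -0.136, 0.991, -0.0]
wrist_force: [0.7, -0.5, -0.7]
finger_gap: 0.0816
grip_force: 0.0
[-6.600e-02  5.330e-01  1.950e-01  1.237e+00 -1.000e-03 -3.390e-01] [0.6700487  0.03521428 0.13099581]
[[-0.269 -0.004]
 [ 0.963 -0.001]
 [ 0.    -1.   ]]
```

```bash
python3 -m jog '[0.018,0,-0.15,0,0,0,0.9, 0.018,0,-0.3,0,0,0,0.9, 0.018,0,-0.45,0,0,0,0.9, 0.018,0,-0.55,0,0,0,0.9, 0.018,0,-0.6,0,0,0,0.9, 0.018,0,-0.62,0,0,0,0.6, 0.018,0,-0.62,0,0,0,0.3, 0.018,0,-0.62,0,0,0,0.27, 0.018,0,-0.62,0,0,0,0.27]'
python3 - <<'E'
from h import *
p,d=eyes.read_camera('scene'); cv2.imwrite('pics/s4.png',cv2.resize(p[120:270,230:400],None,fx=4,fy=4)[:,:,::-1])
E
```

```text
clock: 8.67
tcp_pos: [0.6775, 0.0353, 0.0106]
orientation: [0.002, -0.137, 0.991, -0.0]
wrist_force: [0.1, 0.4, 1.2]
finger_gap: 0.0543
grip_force: 0.0
```

View pics/s4.png

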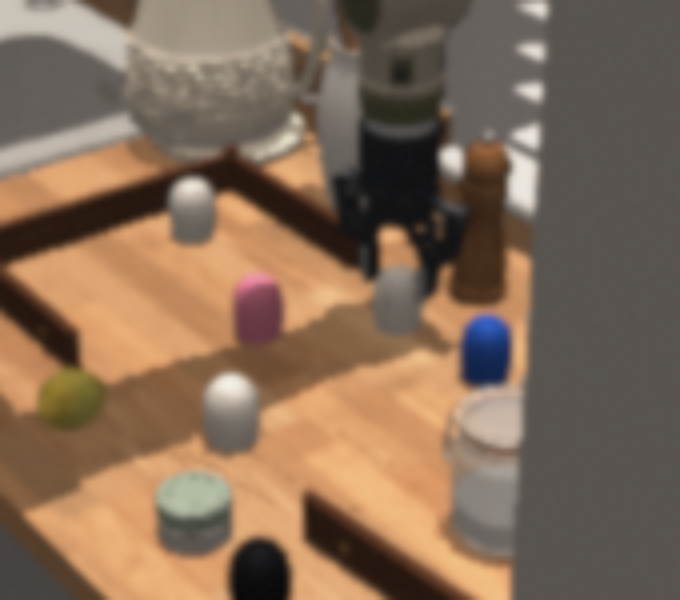

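```bash
cat >> h.py <<'E'
def proj(n,X):
    c=CAL[n]; x=np.array(c['R'])@X+np.array(c['t']); s=x[:2]/x[2]; s=s*(1+c['k1']*(s@s))
    return np.array([c['fx']*s[0]+c['cx'],c['fy']*s[1]+c['cy']])
E
python3 - <<'E'
from h import *
s=env.get_state();t=s['tcp_pos'];u=np.array([-.269,.963,0]);print(t)
cr=lambda X:((proj('scene',X)-[230,120])*4).round()
for k in(-.034,0,.034): print(k,cr(t+k*u),cr(t+k*u+[0,0,.013]))
print('egg pred foot/top',cr(np.array([.674,.035,0])),cr(np.array([.674,.035,.06])))
p,d=eyes.read_camera('scene')
c=cloud('scene',d,322,337,183,206)
print(np.c_[c[::7,:3].round(3),c[::7,3:]][::4])
E
```

```text
[0.67732759 0.03530652 0.01045255]
-0.034 [425. 325.] [425. 313.]
0 [395. 314.] [395. 302.]
0.034 [365. 303.] [365. 291.]
egg pred foot/top [392. 325.] [393. 269.]
[[ 6.63e-01  5.80e-02  7.20e-02  3.22e+02  1.83e+02]
 [ 6.71e-01 -6.00e-03  9.30e-02  3.35e+02  1.84e+02]
 [ 7.67e-01  1.17e-01 -4.00e-03  3.33e+02  1.86e+02]
 [ 6.80e-01  2.60e-02  5.90e-02  3.31e+02  1.88e+02]
 [ 6.65e-01  2.00e-02  5.90e-02  3.29e+02  1.90e+02]
 [ 6.60e-01  2.50e-02  4.90e-02  3.27e+02  1.92e+02]
 [ 6.52e-01  2.70e-02  4.30e-02  3.25e+02  1.94e+02]
 [ 6.54e-01  4.10e-02  2.70e-02  3.23e+02  1.96e+02]
 [ 7.20e-01  4.30e-02 -3.00e-03  3.36e+02  1.97e+02]
 [ 6.86e-01  1.50e-02  1.40e-02  3.34e+02  1.99e+02]
 [ 6.73e-01  1.10e-02  1.20e-02  3.32e+02  2.01e+02]
 [ 6.67e-01  1.50e-02  4.00e-03  3.30e+02  2.03e+02]
 [ 6.57e-01  1.50e-02 -0.00e+00  3.28e+02  2.05e+02]]
```

Fingers straddle the egg (398,300 in the crop), but the tips look about 15 mm high. I'll lower a little.

```bash
python3 -m jog '[-0.01,0,-0.02,0,0,0,0.27, -0.01,0,-0.045,0,0,0,0.27, -0.01,0,-0.045,0,0,0,0.27]'
python3 - <<'E'
from h import *
p,d=eyes.read_camera('scene'); cv2.imwrite('pics/s5.png',cv2.resize(p[160:220,280:360],None,fx=8,fy=8,interpolation=cv2.INTER_CUBIC)[:,:,::-1])
E
```

```text
clock: 9.02
tcp_pos: [0.6728, 0.0355, -0.0018]
orientation: [-0.001, -0.137, 0.991, 0.0]
wrist_force: [0.1, -0.7, 0.1]
finger_gap: 0.0538
grip_force: 0.0
```

View pics/s5.png

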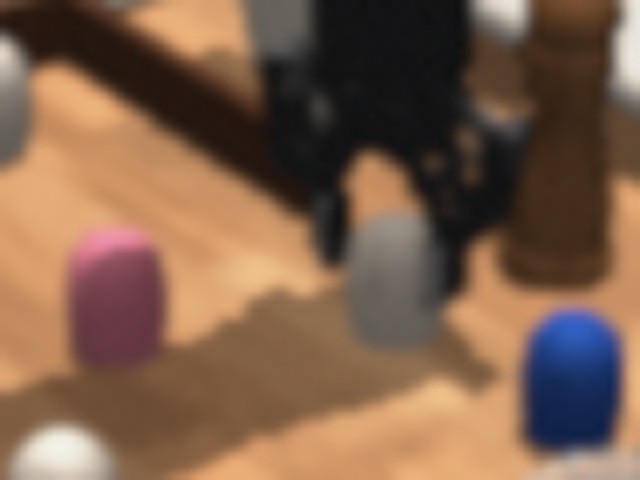

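```bash
python3 -m jog '[0,0,-0.025,0,0,0,0.24, 0,0,-0.025,0,0,0,0.24, -0.01,0.035,-0.025,0,0,0,0.24, -0.02,0.07,-0.025,0,0,0,0.24, -0.03,0.105,-0.025,0,0,0,0.24, -0.04,0.14,-0.025,0,0,0,0.24, -0.05,0.175,-0.025,0,0,0,0.24, -0.06,0.21,-0.025,0,0,0,0.24, -0.06,0.21,-0.025,0,0,0,0.24]'
python3 - <<'E'
from h import *
p,d=eyes.read_camera('scene'); cv2.imwrite('pics/s6.png',cv2.resize(p[160:220,270:350],None,fx=8,fy=8,interpolation=cv2.INTER_CUBIC)[:,:,::-1])
E
```

```text
clock: 9.82
tcp_pos: [0.6611, 0.0794, -0.0056]
orientation: [-0.0, -0.138, 0.99, 0.0]
wrist_force: [0.1, 0.2, -0.5]
finger_gap: 0.0529
grip_force: 0.1
```

View pics/s6.png

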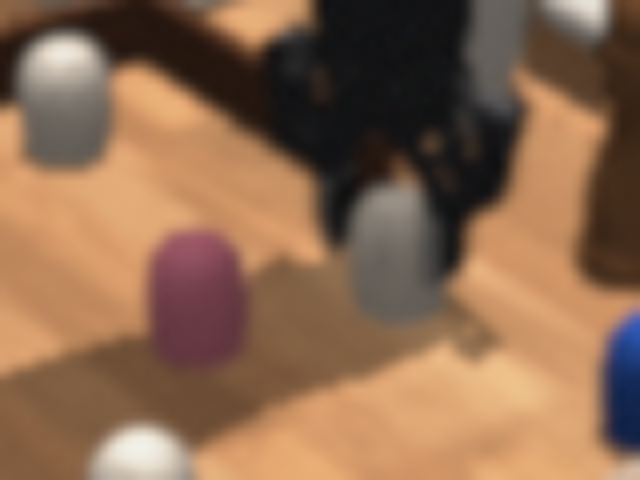

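The egg (395,250) stays upright between the fingers. Continuing into the left tray.

```bash
python3 -m jog '[-0.01,0.035,0,0,0,0,0.24, -0.02,0.07,0,0,0,0,0.24, -0.03,0.105,0,0,0,0,0.24, -0.04,0.14,0,0,0,0,0.24, -0.05,0.175,0,0,0,0,0.24, -0.06,0.21,0,0,0,0,0.24, -0.07,0.245,0,0,0,0,0.24, -0.08,0.28,0,0,0,0,0.24, -0.09,0.315,0,0,0,0,0.24, -0.1,0.35,0,0,0,0,0.24, -0.11,0.385,0,0,0,0,0.24, -0.12,0.42,0,0,0,0,0.24]'
python3 -m jog '[-0.01,0.035,0,0,0,0,0.24, -0.02,0.07,0,0,0,0,0.24, -0.03,0.105,0,0,0,0,0.24, -0.04,0.14,0,0,0,0,0.24, -0.05,0.175,0,0,0,0,0.24, -0.055,0.19,0,0,0,0,0.24, -0.06,0.2,0,0,0,0,0.24, -0.06,0.2,0,0,0,0,0.24, -0.06,0.2,0,0,0,0,0.5, -0.06,0.2,0,0,0,0,0.8, -0.06,0.2,0,0,0,0,0.8]'
python3 - <<'E'
from h import *
p,d=eyes.read_camera('scene'); cv2.imwrite('pics/s7.png',cv2.resize(p[140:200,250:330],None,fx=8,fy=8,interpolation=cv2.INTER_CUBIC)[:,:,::-1])
E
```

```text
clock: 10.87
tcp_pos: [0.6376, 0.1621, -0.0057]
orientation: [0.0, -0.137, 0.991, 0.0]
wrist_force: [0.5, -1.4, 0.7]
finger_gap: 0.0527
grip_force: 0.4
clock: 11.78
tcp_pos: [0.6258, 0.2012, -0.0058]
orientation: [-0.0, -0.137, 0.991, 0.0]
wrist_force: [-0.5, -0.2, 0.4]
finger_gap: 0.0765
grip_force: 0.0
```

View pics/s7.png

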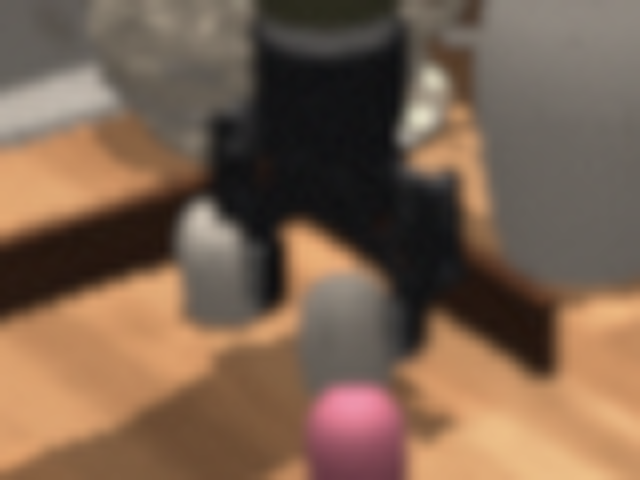

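Egg A stands upright, freed, inside the left tray. Lift and go to egg B.

```bash
python3 -m jog '[0,0,0.1,0,0,0,0.8, 0,0,0.25,0,0,0,0.8, 0,0,0.4,0,0,0,0.8, 0,0,0.6,0,0,0,0.9, 0,0,0.75,0,0,0,0.9, -0.2,-0.2,0.75,0,0,-0.127,0.9, -0.35,-0.35,0.75,0,0,-0.127,0.9, -0.5,-0.5,0.75,0,0,-0.127,0.9, -0.65,-0.65,0.75,0,0,-0.127,0.9, -0.8,-0.8,0.75,0,0,-0.127,0.9, -0.89,-0.95,0.75,0,0,-0.127,0.9, -0.89,-1,0.75,0,0,-0.127,0.9]'
python3 -m jog '[0,-0.11,0,0,0,0,0.9, 0,-0.11,0,0,0,0,0.9, 0,-0.11,0,0,0,0,0.9]'
python3 - <<'E'
from h import *
from scipy.spatial.transform import Rotation as R
s=env.get_state();print(s['joint_pos'].round(3),s['tcp_pos'])
q=s['orientation'];r=R.from_quat([q[1],q[2],q[3],q[0]]);print(r.as_matrix()[:,1].round(3))
p,d=eyes.read_camera('top'); np.savez('pics/t8.npz',p=p,d=d)
c=cloud('top',d,190,300,150,240); m=c[(c[:,2]>.05)&(c[:,2]<.066)]
k=np.round(m[:,:2]/.04)
import scipy.cluster.hierarchy as H
l=H.fcluster(H.linkage(m[:,:2]),.02,'distance')
for i in set(l): print((l==i).sum(),m[l==i,:3].mean(0).round(3))
p,d=eyes.read_camera('scene'); c=cloud('scene',d,276,302,205,236); m=c[(c[:,2]>.018)&(c[:,2]<.066)&(c[:,0]<.5)];print(m[:,:3].min(0),m[:,:3].max(0))
E
```

```text
clock: 12.83
tcp_pos: [0.4434, -0.0003, 0.1443]
orientation: [-0.001, 0.062, 0.998, -0.0]
wrist_force: [-0.1, 1.1, -0.3]
finger_gap: 0.081
grip_force: 0.0
clock: 13.08
tcp_pos: [0.4479, -0.0215, 0.1446]
orientation: [0.0, 0.063, 0.998, 0.0]
wrist_force: [0.1, 0.9, -0.7]
finger_gap: 0.0813
grip_force: 0.0
[-0.228  0.1   -0.378  1.092  0.    -0.101] [ 0.44787645 -0.02153369  0.14464199]
[0.126 0.992 0.   ]
30 [0.567 0.114 0.055]
2 [0.704 0.174 0.051]
113 [0.626 0.197 0.056]
2 [0.568 0.367 0.051]
107 [0.623 0.3   0.056]
1 [0.63  0.361 0.05 ]
1 [0.405 0.357 0.052]
[ 0.42171553 -0.05126609  0.01806189] [ 0.46743749 -0.00630173  0.0618703 ]
```

```bash
python3 -m jog '[0,-0.01,-0.15,0,0,0,0.9, 0,-0.01,-0.3,0,0,0,0.9, 0,-0.01,-0.45,0,0,0,0.9, 0,-0.01,-0.6,0,0,0,0.9, 0,-0.01,-0.7,0,0,0,0.9, 0,-0.01,-0.75,0,0,0,0.8, 0,-0.01,-0.75,0,0,0,0.5, 0,-0.01,-0.75,0,0,0,0.24, 0,-0.01,-0.75,0,0,0,0.24, 0.005,0.02,-0.75,0,0,0,0.24, 0.009,0.055,-0.75,0,0,0,0.24, 0.013,0.09,-0.75,0,0,0,0.24]'
python3 -m jog '[0.005,0.035,0,0,0,0,0.24, 0.01,0.07,0,0,0,0,0.24, 0.014,0.105,0,0,0,0,0.24, 0.018,0.14,0,0,0,0,0.24, 0.022,0.175,0,0,0,0,0.24, 0.027,0.21,0,0,0,0,0.24, 0.032,0.245,0,0,0,0,0.24, 0.036,0.28,0,0,0,0,0.24, 0.04,0.315,0,0,0,0,0.24, 0.045,0.35,0,0,0,0,0.24, 0.05,0.385,0,0,0,0,0.24, 0.054,0.42,0,0,0,0,0.24]'
python3 - <<'E'
from h import *
p,d=eyes.read_camera('scene'); cv2.imwrite('pics/s9.png',cv2.resize(p[150:240,220:340],None,fx=6,fy=6,interpolation=cv2.INTER_CUBIC)[:,:,::-1])
E
```

```text
clock: 14.18
tcp_pos: [0.4514, -0.0022, -0.0048]
orientation: [0.001, 0.062, 0.998, -0.0]
wrist_force: [0.1, -0.6, 0.5]
finger_gap: 0.0532
grip_force: 0.6
clock: 15.18
tcp_pos: [0.4612, 0.0821, -0.0057]
orientation: [-0.0, 0.062, 0.998, 0.0]
wrist_force: [0.6, -1.4, 1.2]
finger_gap: 0.0527
grip_force: 0.6
```

View pics/s9.png

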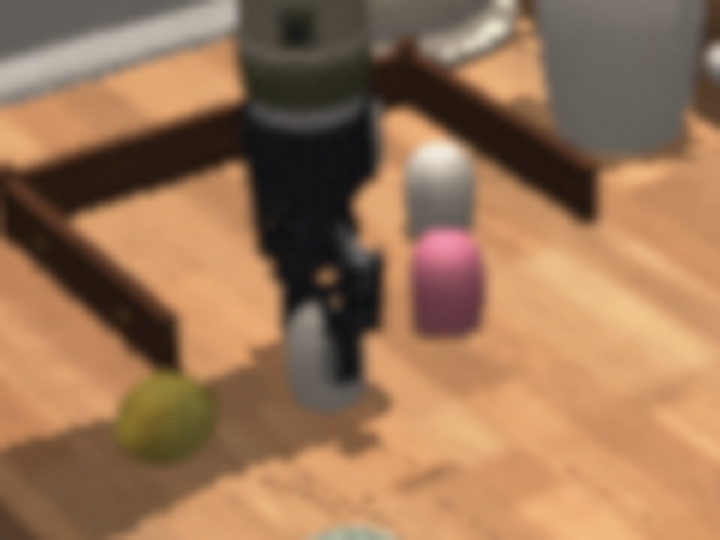

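Egg B (325,355) is upright between the fingers, clear of the pink egg and the lemon. Continuing into the tray, then open, lift and retreat.

```bash
python3 -m jog '[0.005,0.035,0,0,0,0,0.24, 0.01,0.07,0,0,0,0,0.24, 0.014,0.105,0,0,0,0,0.24, 0.018,0.14,0,0,0,0,0.24, 0.022,0.175,0,0,0,0,0.24, 0.027,0.21,0,0,0,0,0.24, 0.032,0.245,0,0,0,0,0.24, 0.036,0.28,0,0,0,0,0.24, 0.04,0.315,0,0,0,0,0.24, 0.045,0.35,0,0,0,0,0.24, 0.05,0.385,0,0,0,0,0.24, 0.054,0.42,0,0,0,0,0.24]'
python3 -m jog '[0.005,0.035,0,0,0,0,0.24, 0.01,0.07,0,0,0,0,0.24, 0.014,0.105,0,0,0,0,0.24, 0.018,0.14,0,0,0,0,0.24, 0.022,0.17,0,0,0,0,0.24, 0.025,0.19,0,0,0,0,0.24, 0.025,0.2,0,0,0,0,0.24, 0.025,0.2,0,0,0,0,0.24, 0.025,0.2,0,0,0,0,0.5, 0.025,0.2,0,0,0,0,0.8, 0.025,0.2,0,0,0,0,0.8]'
python3 -m jog '[0,0,0.1,0,0,0,0.8, 0,0,0.25,0,0,0,0.8, 0,0,0.4,0,0,0,0.8, 0,0,0.6,0,0,0,0.8, 0,0,0.8,0,0,0,0.8, 0,0,1,0,0,0,0.8, -0.3,-0.2,1,0,0,0,0.8, -0.5,-0.6,1,0,0,0,0.8, -0.5,-0.9,1,0,0,0,0.8, -0.5,-0.9,1,0,0,0,0.8, -0.5,-0.9,1,0,0,0,0.8, -0.5,-0.9,1,0,0,0,0.8]'
python3 - <<'E'
from h import *
import scipy.cluster.hierarchy as H
p,d=eyes.read_camera('top'); cv2.imwrite('pics/t10.png',cv2.resize(p[110:310,170:480],None,fx=2.5,fy=2.5)[:,:,::-1])
c=cloud('top',d,190,300,150,245); m=c[(c[:,2]>.05)&(c[:,2]<.066)]
l=H.fcluster(H.linkage(m[:,:2]),.02,'distance')
for i in set(l):
    if (l==i).sum()>9: print((l==i).sum(),m[l==i,:3].mean(0).round(3))
E
```

```text
clock: 16.23
tcp_pos: [0.4721, 0.1661, -0.0057]
orientation: [0.0, 0.062, 0.998, 0.0]
wrist_force: [0.2, -1.1, 1.1]
finger_gap: 0.0531
grip_force: 0.4
clock: 17.15
tcp_pos: [0.477, 0.2052, -0.0057]
orientation: [-0.0, 0.062, 0.998, 0.0]
wrist_force: [0.1, -0.3, -0.6]
finger_gap: 0.0764
grip_force: 0.0
clock: 18.15
tcp_pos: [0.3748, 0.0208, 0.1944]
orientation: [-0.0, 0.065, 0.998, -0.001]
wrist_force: [0.8, 0.2, -0.4]
finger_gap: 0.077
grip_force: 0.0
54 [0.477 0.21  0.057]
112 [0.564 0.102 0.056]
111 [0.626 0.198 0.056]
110 [0.623 0.3   0.057]
```

View pics/t10.png

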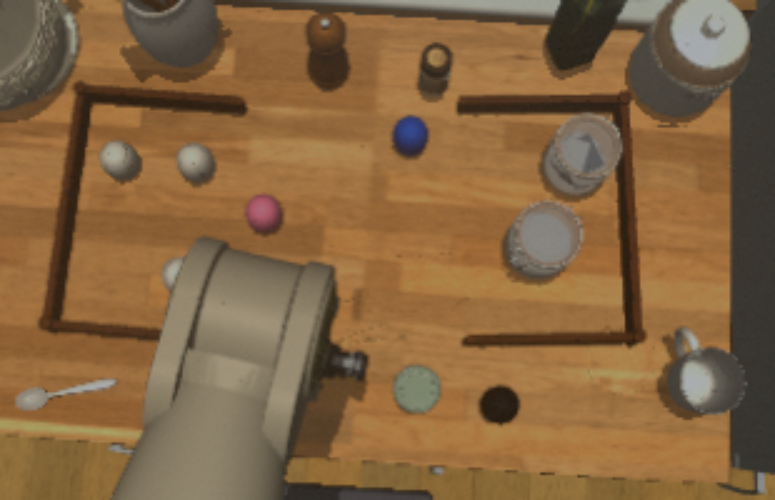

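The jar (545,240) is in the right tray. Shakers A (195,162) and B (175,273) are in the left tray, and the bystanders have not moved.

```bash
python3 -c "
from workcell import env; print(env.hand_in())"
```

```text
the job is handed in; nothing more can be done
None
```

I pushed the jar into the right tray and both white shakers into the left tray, all upright, and left the other things where they were. I handed the job in at about 18 s; no verdict came back.

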